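# Change the workpiece in a cam clamp

### The job

The pale wood block with two brass inserts in the cam clamp on the plywood base is finished: swing that clamp's red lever fully open, lift that block out and set it down flat in the blue tray. Then stand the dark wood block in its place, flat on the base, on the centre line and lengthwise between the fence and the rubber pad, let go of it, and flip the lever back over its high point until it snaps fully closed and clamps the block square against the fence. Leave the sanding block, the glue bottle and the carton where they are.

Things in the scene. Friction and masses are not known exactly. Their poses are not given: they have to be found in the camera images.
- jig: cam clamp fixture, fixed to the bench: plywood base 110 (x) x 250 (y) x 15 mm, origin mid-underside. Along its y: aluminium fence (85 mm wide, top 51 mm above the bench, face at y = -95 mm looking to +y), the open bay (no side walls, black centre line at x = 0), the pad, a grey cam housing (62 mm wide, y = 8 to 88 mm, top 45 mm above the bench) with the lever on top
- bay (a point): point on the base's upper face (15 mm above the bench), midway along a 75 mm block that touches the fence; axes as the jig's. The centre of a seated block lies 20 mm above it
- clamp_pad: sprung rubber-faced pad, 46 mm wide, 17 to 46 mm above the bench, origin mid-face; faces the jig's -y and slides along y, driven by the lever. Closed: presses a seated 75 mm block on the fence with about 22 N (30 N at the high point). Fully open: its face is 15 mm clear of a seated block (bay 90 mm long). As the lever closes it pushes a loose block along to the fence
- cam_lever (a joint): lever angle about its upright pivot: 0 = closed (stop, points to the jig's +y leaning 0.25 rad to its -x), 2.0 = fully open (stop), opening clockwise from above. High point at 0.45: below it the spring snaps the lever closed, above it the spring pushes it open while the pad presses a block; further out it stays where left. Pushing the grip sideways 90 mm from the pivot takes 2 to 6 N
- pivot (a point): on the lever's upright pivot axis, 60 mm above the bench, at the height of the lever's centre line; axes as the jig's. The dark hub round it has 15 mm radius and its top is 68 mm above the bench
- lever_grip (a point): on the lever's centre line 90 mm from the pivot, 60 mm above the bench. The red round grip is 19 mm thick and runs from 50 to 115 mm from the pivot; the space beside and below it is free down to the base (15 mm above the bench) or the bench. Its y axis points outward along the lever. (The small toggle clamp on a dark wood pad nearby is not used)
- done_center (a point): centre of the finished block: pale wood, 75 (x) x 46 (y) x 40 (z) mm, two brass inserts in the top, about 0.09 kg; starts clamped in the bay, its x along the jig's y
- raw_center (a point): centre of the dark wood block to be clamped next: 75 (x) x 46 (y) x 40 (z) mm, about 0.09 kg; starts flat on the bench
- tray_floor (a point): centre of the inner floor (9 mm above the bench) of the blue tray, fixed, 120 (x) x 170 (y) mm outside, walls 5 mm thick, rim 21 mm above the bench
- sanding_block: brown sanding block, 112 x 64 x 32 mm, origin at the centre of its underside; bystander
- glue_bottle: white glue bottle with blue label and red nozzle, 43 mm across, 120 mm high, origin at the centre of its underside; bystander
- carton: small blue and yellow carton 90 x 55 x 30 mm, origin at the centre of its underside; bystander
- done_block: the finished block itself; origin at the centre of its underside, axes as done_center
- raw_block: the dark block itself; origin at the centre of its underside, axes as raw_center

How it is judged (in metres and radians):
On the way, in this order (a step that is already met when the one before it is completed fails the run):
1. the lever is swung open, past 1.65 rad (value of joint cam_lever above 1.65 rad), for 0.1 s.
2. the finished block stands flat in the tray, let go, while the lever is open (x of done_center in the frame of tray_floor between -0.05 and 0.05 m and y of done_center in the frame of tray_floor between -0.075 and 0.075 m and z of done_center in the frame of tray_floor between 0.014 and 0.03 m and angle between done_center's own z axis and vertical below 0.12 rad and contact force between the fingers and done_block below 0.3 N and value of joint cam_lever above 1.4 rad), for 0.2 s.
3. the dark block stands flat in the bay, within 12 mm of the centre line and 0.25 rad of lengthwise, let go, while the lever is open (x of raw_center in the frame of bay between -0.012 and 0.012 m and y of raw_center in the frame of bay between -0.004 and 0.02 m and z of raw_center in the frame of bay between 0.015 and 0.025 m and angle between raw_center's own z axis and vertical below 0.12 rad and angle between the x axis of raw_center and the y axis of jig, either way round below 0.25 rad and contact force between the fingers and raw_block below 0.3 N and value of joint cam_lever above 1.4 rad), for 0.2 s.
At the end, for the whole second after the job is handed in: Lever under 0.08 rad; pad and fence side press the dark block with over 10 N; it lies flat, within 14 mm of the centre line, 3 mm of touching the fence and 0.06 rad of square. The finished block lies flat on the tray floor, at rest, within 50 (x) and 75 (y) mm of its middle (value of joint cam_lever below 0.08 rad and contact force between each of clamp_pad, jig and raw_block above 10 N and x of raw_center in the frame of bay between -0.014 and 0.014 m and y of raw_center in the frame of bay between -0.003 and 0.003 m and z of raw_center in the frame of bay between 0.016 and 0.024 m and angle between each of raw_center, done_center's own z axis and vertical below 0.12 rad and angle between the x axis of raw_center and the y axis of jig, either way round below 0.06 rad and x of done_center in the frame of tray_floor between -0.05 and 0.05 m and y of done_center in the frame of tray_floor between -0.075 and 0.075 m and z of done_center in the frame of tray_floor between 0.014 and 0.03 m and linear speed of each of done_block, raw_block below 0.02 m/s).
It fails at once if the sanding block is moved more than 30 mm (distance of sanding_block from where it was at the start of the episode above 0.03 m).
It fails at once if the glue bottle is moved more than 30 mm (distance of glue_bottle from where it was at the start of the episode above 0.03 m).
It fails at once if the carton is moved more than 30 mm (distance of carton from where it was at the start of the episode above 0.03 m).
It also fails if it takes over 72 s, if anything falls off the work surface, if the arm or the gripper's body presses on something with over 40 N, if the wrist force passes 120 N, or if a joint passes its speed limit or range.

### The arm

A 6-joint arm with a two-finger parallel gripper is mounted at the origin on the work surface; the furniture and walls round the work are solid. World frame = base frame: x ahead of the robot, y to its left, z up, the work surface at z = 0. Lengths are in mm, angles in rad, forces in N, time in s.
With the tool pointing down it reaches from about 300 to 750 mm from the base axis. Payload 8.5 kg.
Tool frame: the origin (TCP) lies on the centre line of the jaws, within the pads' length; the fingertips stand 14 mm ahead of it and the grasp point (between the pads) lies 5 mm behind it (manip.tip_reach is the z of the fingertips in the tool frame, in mm); z points along the fingers, y is the line along which they close (so a half turn about z gives the same grasp; the last joint's range is limited). The gripper opens to 88 mm and grips with 3 to 60 N. Pads are 18 mm wide; open, the fingers measure 123 mm over their backs; the gripper's body (75 mm by 187 mm) begins 45 mm behind the grasp point.
Start: joints at [1.03, 0.381, 1.297, -0, 1.464, -0.215], TCP at [176.028, 521.052, 252.748] pointing down, gripper open.
Joint ranges: [-3.11, 3.11], [-0.89, 2.33], [0.22, 2.48], [-1.42, 4.56], [0.17, 2.85], [-2.88, 2.88]. Speed limits (rad/s): [2.39, 2.39, 3.14, 3.14, 3.14, 3.14].

### API

Orientations are given as a unit quaternion [w, x, y, z].
In Python, from rig import state, cams, job, models, manip gives the robot as it stands.
- The arm moves only by the tool apply_moves, never from a script. Its arguments are lists of equal length, an entry for each row: "slide": the shift along the tool's x, y, z in mm, a list of three; "rot": the turn, a rotation vector about the tool's x, y, z in degrees, a list of three. In form: {"slide": [[tx, ty, tz], ...], "rot": [[wx, wy, wz], ...]}. A call has 1 to 8 rows; each row is the pose to reach, as a shift and turn from the pose commanded when the call began, along the tool's axes at that moment; what a row does not reach only later rows make up. A row lasts 1/8 s, in which the tool goes at most 62.5 mm and 10.7 degrees, less where a joint would pass 70% of its speed; a pose out of reach is approached as far as the arm can. A call with a gripper value outside its range is refused whole. "fingers" is the opening, from 0 (shut) to 1 (fully open), set as the call begins (left out, the last holds). The fingers move at their own pace and stop on an object; "squeeze" is the grip in N (left out, the last holds). Time passes only in rows, so rows that repeat a pose let the fingers close. It gives the time, the measured TCP pose, the force, the opening and the grip force at its end, in the units of the state.
- state(): the state, without advancing time (a new reading comes with each control period).
- cams.read_camera(name): name is "scene" or "side" or "wrist"; returns a dict with "color" (384x512x3 uint8, red, green, blue), "camera_matrix" (3x3 intrinsics, pixels), "k1" (the pictures are not rectified: a ray, as slopes to the right and down, at radius r is drawn at 1 + k1 r^2 times it, then the intrinsics apply), "position" and "attitude" of the camera in the world. Camera axes: x right, y down, z forward; pixel columns grow to the right and rows downward; lengths in mm; the calibration is good to about 2 mm. A picture is of the moment at which its call begins. There is no depth.
- job.hand_in(): hands the job in; it is judged then, once.
Trained networks look in the newest picture that a camera, given by its name, has taken for a name from the list of things; names that differ only in an ending like _2 or _b are one class to them, and where a whole thing is asked for, a point or a joint stands for the part that bears it (a point fixed in the world has none). Each returns a list of dicts, best first, with "confidence" (0 to 1); they miss things now and then, are a little off and sometimes report something else, mostly with a low value. They report only what shows in the picture. A call takes as long as a camera call.
- models.spot_in(name, camera): "xyz" ([x, y, z] in mm, in the coordinates of the camera as it stood for that picture, good to about 4 mm: the middle of the surface that is visible of it).
- models.pinpoint(name, camera): "xyz" ([x, y, z] in mm, in the coordinates of the camera as it stood for that picture, good to about 4 mm: a listed point, or the origin of a listed thing).
The state is a dict: "clock": time; "joints": joint angles; "qd": joint speeds; "joint_efforts": joint torques, N m; "eef_pos": TCP position; "tool_rot": TCP orientation; "force": force on the tool from outside, world axes, zero at the start; "ft_torque": the same for the moment, N m; "gripper_width": finger opening in mm; "finger_force": force on a finger pad.
Only numpy, scipy, OpenCV 4.12 (cv2) and the standard library are available. Lean on these libraries where they do the work, as an engineer would, in place of code of your own. Each camera call takes 0.05 s, during which the arm holds its last target. There are 200 camera calls.

## Working session

There is one attempt and no reset: what is moved stays moved. The work goes in short steps, Python scripts to look and compute and a tool call to move; the robot and the scene stay as the last step left them, time stands still between calls to the robot, and variables do not carry over. Pictures are saved under pics/ and viewed, at most 10 in all, crops included, and the job is handed in when it is done.

Besides the shell and the picture viewer there is one more tool, called after "Call:" by a JSON object that holds its "name" and its "arguments", one argument or row to a line. apply_moves: Moves the arm, as the interface text tells. Its arguments: {"type":"object","properties":{"slide":{"type":"array","items":{"type":"array","items":{"type":"number"}}},"rot":{"type":"array","items":{"type":"array","items":{"type":"number"}}},"fingers":{"type":"number"},"squeeze":{"type":"number"}},"required":["slide","rot"]}

```bash
mkdir -p pics; ls; cat > h.py <<'E'
import numpy as np, cv2
from scipy.spatial.transform import Rotation as R
from rig import state, cams, job, models, manip
def rot(a):
    a=np.array(a,float)
    return a if a.shape==(3,3) else R.from_quat(a,scalar_first=True).as_matrix()
def look(c,save=None):
    d=cams.read_camera(c)
    if save: cv2.imwrite(f'pics/{save}.png',d['color'][:,:,::-1])
    return d
def pts(d,c,names,f=models.pinpoint):
    for n in names:
        for r in f(n,c)[:2]:
            print(c,n,round(r['confidence'],2),np.round(rot(d['attitude'])@r['xyz']+d['position'],1))
def ray(d,u,v,z):
    K=np.array(d['camera_matrix']);p=np.array([(u-K[0,2])/K[0,0],(v-K[1,2])/K[1,1]]);q=p.copy()
    for _ in range(20): q=p/(1+d['k1']*(q@q))
    w=rot(d['attitude'])@[q[0],q[1],1];o=np.array(d['position'])
    return o+w*(z-o[2])/w[2]
def px(d,P):
    K=np.array(d['camera_matrix']);c=rot(d['attitude']).T@(np.array(P)-d['position']);q=c[:2]/c[2]
    q=q*(1+d['k1']*(q@q));return K[:2,:2]@q+K[:2,2]
E
python3 - <<'E'
from h import *
s=state();print(s)
N=['jig','bay','clamp_pad','pivot','lever_grip','done_center','raw_center','tray_floor','sanding_block','glue_bottle','carton']
for c in ['scene','side']:
    d=look(c,c+'0');print(c,d['position'],d['attitude'],d['k1']);pts(d,c,N)
E
```

```text
pics
{'clock': 0.0, 'joints': array([ 1.02969659e+00,  3.81173786e-01,  1.29823302e+00, -2.11292106e-05,
        1.46357948e+00, -2.15263529e-01]), 'qd': array([-0.00015263,  0.00159254,  0.00108408,  0.00024426,  0.00097144,
       -0.000442  ]), 'joint_efforts': array([ 1.84937460e-03, -4.37926555e+01, -2.24560046e+01,  7.15154177e-02,
        3.51929327e-02, -1.14449690e-04]), 'eef_pos': array([175.91094922, 520.84412414, 252.15903297]), 'tool_rot': array([-2.47525156e-04,  1.62197193e-01,  9.86758119e-01, -6.51455175e-04]), 'force': array([ 0.15328937, -0.53073052, -0.07691196]), 'ft_torque': array([ 0.03602812,  0.05122557, -0.01908057]), 'finger_force': 0.0, 'gripper_width': 87.95291682310373}
scene [-203.79433026 -323.79418665  908.52815063] [-0.30446122  0.80188593 -0.48316116  0.17560643] 0.01860031099076847
scene jig 0.91 [ 452.4 -271.5   -4.6]
scene jig 0.59 [ 452.7 -325.    33.7]
scene bay 0.89 [ 462.7 -324.7   12.4]
scene bay 0.74 [ 454.3 -286.    28.7]
scene clamp_pad 0.41 [ 454.8 -286.4   31. ]
scene pivot 0.39 [361.4  79.    1.7]
scene lever_grip 0.75 [ 423.1 -127.9  
[... 293 characters left out ...]
n 0.74 [ 3.628e+02  7.950e+01 -1.000e-01]
side [ -193.87907514 -1043.33036666   761.12529838] [-0.49438398  0.8309298  -0.22189498  0.12610615] -0.1297140055293301
side jig 0.89 [ 454.  -270.8    1.4]
side bay 0.65 [ 459.  -331.8   14.4]
side clamp_pad 0.47 [ 455.7 -290.    33.2]
side pivot 0.65 [ 453.4 -213.9   60.6]
side pivot 0.52 [497.1 298.    8.5]
side lever_grip 0.55 [ 420.7 -131.2   59.7]
side done_center 0.89 [ 455.1 -328.2   33.4]
side raw_center 0.61 [490.3 106.2  22.7]
side tray_floor 0.98 [499.4 298.7   9.5]
side sanding_block 0.55 [333.  216.7   1.6]
side glue_bottle 0.72 [3.168e+02 3.312e+02 3.000e-01]
side carton 0.96 [365.6  74.9   0.5]
side carton 0.3 [ 457.2 -291.    32.4]
```

View pics/scene0.png

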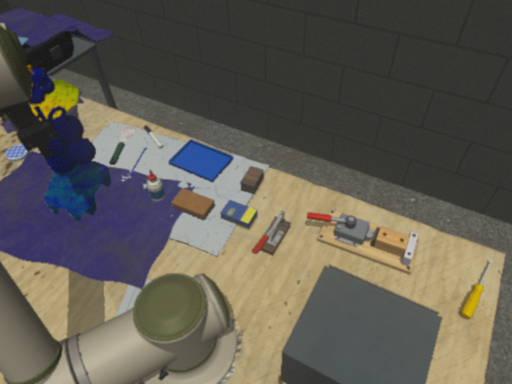

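View pics/side0.png

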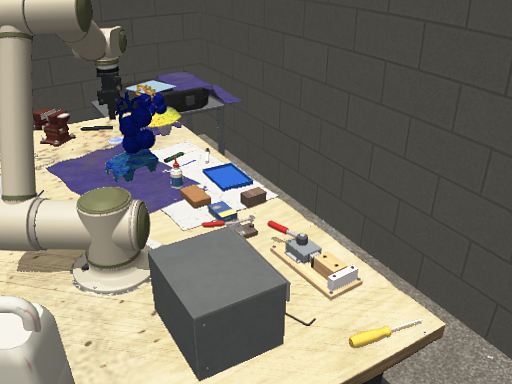

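The jig sits at scene (370,235) with its lever at (320,217). A grey box stands between it and the robot, with its top corners at side (149,262), (242,230), (284,282). The dark block is at scene (252,178) and the tray is at (201,160).

```bash
python3 - <<'E'
from h import *
d=look('side');e=look('scene')
from scipy.optimize import least_squares
def tri(a,b):
    f=lambda P:np.r_[px(d,P)-a,px(e,P)-b]
    r=least_squares(f,[300,-300,150]);return np.round(r.x),round(r.cost,1)
print(tri((242,230),(330,268)),tri((284,282),(440,320)),tri((149,262),(284,350)))
print(ray(d,283,338,0),ray(d,205,368,0))
w=look('wrist');
print(w['position'],rot(w['attitude']).round(2),rot(state()['tool_rot']).round(2),w['camera_matrix'],w['k1'])
print(manip.tip_reach)
E
```

```text
(array([ 251., -231.,  152.]), np.float64(18.5)) (array([ 224., -457.,  174.]), np.float64(1.2)) (array([  40., -218.,  142.]), np.float64(8.2))
[ 242.1881464  -441.57895818    0.        ] [  58.3845801  -431.68615906    0.        ]
[105.3163183  545.29370829 384.84527624] [[ 0.32  0.91  0.28]
 [ 0.95 -0.31 -0.09]
 [-0.    0.29 -0.96]] [[-0.95  0.32 -0.  ]
 [ 0.32  0.95 -0.  ]
 [ 0.   -0.   -1.  ]] [[274.103634     0.         254.50079303]
 [  0.         274.103634   191.17747049]
 [  0.           0.           1.        ]] -0.017138891407115452
14.0
```

Call:
{"name": "apply_moves", "arguments": {
  "slide": [
    [-465,-583,0],
    [-465,-583,0],
    [-465,-583,0],
    [-465,-583,0],
    [-465,-583,0],
    [-465,-583,0],
    [-465,-583,0],
    [-465,-583,0]
  ],
  "rot": [
    [0,0,49],
    [0,0,49],
    [0,0,49],
    [0,0,49],
    [0,0,49],
    [0,0,49],
    [0,0,49],
    [0,0,49]
  ],
  "fingers": 0.4
}}

```text
clock: 2.35
eef_pos: [346.6, 48.9, 253.1]
tool_rot: [0.001, 0.557, 0.831, 0.0]
force: [1.6, 0.3, 0.4]
gripper_width: 35.3
finger_force: 0.0
```

```bash
cat >> h.py <<'E'
def go(x,y,z,yaw):  # yaw: world angle (deg) of the tool's y, tool straight down
    s=state();T=rot(s['tool_rot']);b=np.radians(yaw)
    G=np.c_[[-np.sin(b),np.cos(b),0],[np.cos(b),np.sin(b),0],[0,0,-1]]
    G=np.c_[np.cross(G[:,1],G[:,2]),G[:,1],G[:,2]]
    print('go',np.round(T.T@(np.array([x,y,z])-s['eef_pos']),1),np.round(R.from_matrix(T.T@G).as_rotvec(degrees=True),1),'t',round(s['clock'],2),'yaw',np.degrees(np.arctan2(T[1,1],T[0,1])).round(1))
E
python3 -c "
from h import *
go(430,-180,252,22)"
```

```text
go [-243.4   -9.8    1.2] [0.1 0.  0.3] t 2.35 yaw 22.3
```

Call:
{"name": "apply_moves", "arguments": {
  "slide": [
    [-243,-10,1],
    [-243,-10,1],
    [-243,-10,1],
    [-243,-10,1],
    [-243,-10,1],
    [-243,-10,1]
  ],
  "rot": [
    [0,0,0],
    [0,0,0],
    [0,0,0],
    [0,0,0],
    [0,0,0],
    [0,0,0]
  ]
}}

```text
clock: 3.1
eef_pos: [429.0, -177.1, 251.6]
tool_rot: [-0.0, 0.557, 0.831, 0.0]
force: [-1.0, 0.3, 0.6]
gripper_width: 35.4
finger_force: 0.0
```

```bash
python3 - <<'E'
from h import *
s=state();print(s['eef_pos'],s['joints'])
d=look('wrist','w1');pts(d,'wrist',['jig','bay','clamp_pad','pivot','lever_grip','done_center'])
E
```

```text
[ 429.03057231 -177.05397754  251.59331024] [-6.47433518e-01  2.31180874e-01  1.52299940e+00  1.79666921e-04
  1.38826426e+00 -1.03716627e+00]
wrist jig 0.55 [ 458.6 -270.1   -2. ]
wrist clamp_pad 0.97 [ 462.6 -288.5   31.2]
wrist pivot 0.63 [ 455.2 -212.    56.1]
wrist lever_grip 0.56 [ 424.6 -126.5   60.5]
wrist done_center 0.93 [ 461.3 -326.2   31.9]
```

View pics/w1.png

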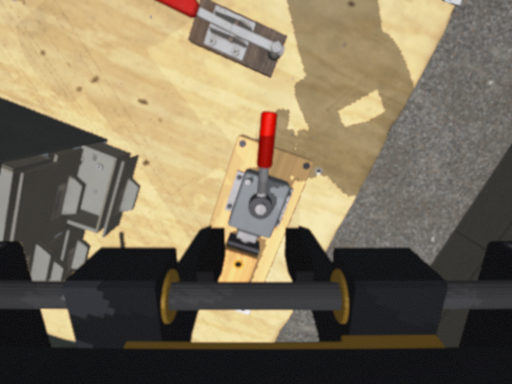

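Wrist view: the hub is at (260,207), the red grip runs from (265,165) to (268,113), and the base's far corners are at (239,136) and (311,161).

```bash
python3 - <<'E'
from h import *
d=look('wrist')
h=ray(d,260,207,68);g1=ray(d,268,113,60);g0=ray(d,264,166,60);a=ray(d,239,136,15);b=ray(d,311,161,15)
print(h,g0,g1,a,b,np.hypot(*(b-a)[:2]))
an=lambda v:np.degrees(np.arctan2(v[1],v[0]))
print('lever',an(g1-h),an(g1-g0),'jig yaw',an(b-a),'mid',(a+b)/2)
y=np.radians(an(b-a));ax=np.array([np.cos(y),np.sin(y),0]);ay=np.array([-ax[1],ax[0],0])
m=(a+b)/2-125*ay;print('jig',m,'bay',m-57.5*ay,'hub in jig',(h-m)@ax,(h-m)@ay)
E
```

```text
[ 452.3850996  -213.14225341   68.        ] [ 437.84336312 -165.53199076   60.        ] [ 418.10327841 -107.21624674   60.        ] [ 396.41101069 -148.9493534    15.        ] [ 499.47019101 -142.83715427   15.        ] 103.24027134051583
lever 107.93362037362014 108.70114099400932 jig yaw 3.3941030348338908 mid [ 447.94060085 -145.89325384   15.        ]
jig [ 455.34105497 -270.67399466   15.        ] bay [ 458.74526386 -328.07313543   15.        ] hub in jig 0.4553176816273397 57.605829640417056
```

```bash
python3 -c "
from h import *
go(425.7,-132.2,100,18)
go(425.7,-132.2,49,18)"
```

```text
go [ 43.   13.7 151.9] [0.  0.  4.4] t 3.5 yaw 22.4
go [ 43.   13.7 202.9] [0.  0.  4.4] t 3.5 yaw 22.4
```

Call:
{"name": "apply_moves", "arguments": {
  "slide": [
    [43,13.7,50],
    [43,13.7,100],
    [43,13.7,152],
    [43,13.7,180],
    [43,13.7,203],
    [43,13.7,203],
    [43,13.7,203]
  ],
  "rot": [
    [0,0,4.4],
    [0,0,4.4],
    [0,0,4.4],
    [0,0,4.4],
    [0,0,4.4],
    [0,0,4.4],
    [0,0,4.4]
  ]
}}

```text
clock: 4.38
eef_pos: [426.1, -132.8, 49.5]
tool_rot: [0.001, 0.588, 0.809, 0.0]
force: [-0.3, 0.5, 0.1]
gripper_width: 35.2
finger_force: 0.0
```

```bash
cat >> h.py <<'E'
def arc(P,r,z,angs): # rows (slide,rot) with tool y = lever angle - 90
    s=state();T=rot(s['tool_rot']);sl=[];ro=[]
    for a in angs:
        c=np.radians(a);t=np.array([P[0]+r*np.cos(c),P[1]+r*np.sin(c),z]);b=c-np.pi/2
        y=np.array([np.cos(b),np.sin(b),0]);zz=np.array([0,0,-1.])
        G=np.c_[np.cross(y,zz),y,zz]
        sl.append(np.round(T.T@(t-s['eef_pos']),0).tolist());ro.append(np.round(R.from_matrix(T.T@G).as_rotvec(degrees=True)[2],0))
    print(sl);print([[0,0,float(q)] for q in ro])
E
python3 -c "
from h import *
arc((452,-213),85,49,[108-a for a in range(9,73,9)])"
```

```text
[[-0.0, 13.0, 1.0], [-3.0, 26.0, 1.0], [-8.0, 38.0, 1.0], [-15.0, 50.0, 1.0], [-24.0, 60.0, 1.0], [-34.0, 69.0, 1.0], [-46.0, 76.0, 1.0], [-58.0, 81.0, 1.0]]
[[0, 0, 9.0], [0, 0, 18.0], [0, 0, 27.0], [0, 0, 36.0], [0, 0, 45.0], [0, 0, 54.0], [0, 0, 63.0], [0, 0, 72.0]]
```

Call:
{"name": "apply_moves", "arguments": {
  "slide": [
    [0,13,1],
    [-3,26,1],
    [-8,38,1],
    [-15,50,1],
    [-24,60,1],
    [-34,69,1],
    [-46,76,1],
    [-58,81,1]
  ],
  "rot": [
    [0,0,9],
    [0,0,18],
    [0,0,27],
    [0,0,36],
    [0,0,45],
    [0,0,54],
    [0,0,63],
    [0,0,72]
  ]
}}

```text
clock: 5.38
eef_pos: [521.6, -163.4, 49.2]
tool_rot: [0.001, 0.952, 0.306, 0.001]
force: [-0.6, -0.5, 0.1]
gripper_width: 35.6
finger_force: 0.0
```

```bash
python3 -c "
from h import *
arc((452,-213),85,49,[27,18,9,1,-4,-8,-12,-12])"
```

```text
[[-1.0, 13.0, 0.0], [-4.0, 26.0, 0.0], [-9.0, 38.0, 0.0], [-16.0, 48.0, 0.0], [-20.0, 54.0, 0.0], [-24.0, 58.0, 0.0], [-28.0, 63.0, 0.0], [-28.0, 63.0, 0.0]]
[[0, 0, 9.0], [0, 0, 18.0], [0, 0, 27.0], [0, 0, 35.0], [0, 0, 40.0], [0, 0, 44.0], [0, 0, 48.0], [0, 0, 48.0]]
```

Call:
{"name": "apply_moves", "arguments": {
  "slide": [
    [-1,13,0],
    [-4,26,0],
    [-9,38,0],
    [-16,48,0],
    [-20,54,0],
    [-24,58,0],
    [-28,63,0],
    [-28,63,0]
  ],
  "rot": [
    [0,0,9],
    [0,0,18],
    [0,0,27],
    [0,0,35],
    [0,0,40],
    [0,0,44],
    [0,0,48],
    [0,0,48]
  ]
}}

```text
clock: 6.38
eef_pos: [535.2, -230.8, 49.0]
tool_rot: [0.0, 0.994, -0.105, 0.001]
force: [0.5, -0.5, 0.5]
gripper_width: 35.2
finger_force: 0.0
```

```bash
python3 -c "
from h import *
print(state()['force'],state()['joints'])
s=state()['eef_pos'];print(np.degrees(np.arctan2(s[1]+213,s[0]-452)))
go(s[0],s[1],150,-90)
go(458,-327,150,4)
go(458,-327,41,4)"
```

```text
[ 0.49332378 -0.54793699  0.45295926] [-6.10045072e-01  6.52302003e-01  1.47149547e+00 -3.62211428e-05
  1.01586128e+00  1.17115129e+00]
-12.05218032549932
go [ 2.00e-01  1.00e-01 -1.01e+02] [  0.1  -0.1 -12.1] t 6.38 yaw -102.1
go [ -55.3  110.3 -101.1] [ 1.000e-01 -0.000e+00 -1.061e+02] t 6.38 yaw -102.1
go [-55.4 110.2   7.9] [ 1.000e-01 -0.000e+00 -1.061e+02] t 6.38 yaw -102.1
```

Call:
{"name": "apply_moves", "arguments": {
  "slide": [
    [0,0,-50],
    [0,0,-101],
    [-20,40,-101],
    [-55,90,-101],
    [-55,110,-101],
    [-55,110,-101],
    [-55,110,-101],
    [-55,110,-101]
  ],
  "rot": [
    [0,0,0],
    [0,0,-10],
    [0,0,-20],
    [0,0,-30],
    [0,0,-40],
    [0,0,-50],
    [0,0,-60],
    [0,0,-70]
  ],
  "fingers": 1
}}

```text
clock: 7.38
eef_pos: [458.2, -326.2, 149.5]
tool_rot: [0.0, 0.873, 0.488, 0.0]
force: [1.1, -0.1, -0.0]
gripper_width: 88.1
finger_force: 0.0
```

```bash
python3 -c "
from h import *
d=look('wrist','w2');pts(d,'wrist',['bay','clamp_pad','pivot','lever_grip','done_center'])
go(458.5,-327,150,4)
go(458.5,-327,40,4)"
```

```text
wrist clamp_pad 0.95 [ 460.2 -273.3   29.8]
wrist pivot 0.82 [ 456.5 -213.8   58.8]
wrist lever_grip 0.63 [ 543.5 -220.5   58.7]
wrist done_center 0.59 [ 458.  -327.1   32. ]
wrist done_center 0.42 [ 542.4 -221.    57.2]
go [-0.5  0.6 -1. ] [  0.    0.  -36.2] t 7.67 yaw -32.2
go [ -0.4   0.6 109. ] [  0.    0.  -36.2] t 7.67 yaw -32.2
```

View pics/w2.png

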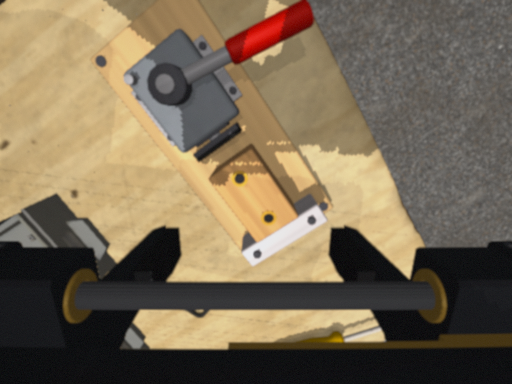

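The lever is open, with the grip at (280,25). The block's inserts are at (240,179) and (268,217), the hub at (169,83), and the pad has retracted clear of the block.

```bash
python3 - <<'E'
from h import *
d=look('wrist')
an=lambda v:np.degrees(np.arctan2(v[1],v[0])).round(1)
h=ray(d,169,83,68);i=ray(d,240,179,55);j=ray(d,268,217,55);g=ray(d,306,12,60);f1=ray(d,244,246,51);f2=ray(d,318,206,51)
print('hub',h,'ins',i,j,(i+j)/2,an(i-j),'lever',an(g-h),'hub-ins',an(h-(i+j)/2),'fence',f1,f2,an(f2-f1))
E
```

```text
hub [ 455.97941597 -214.80995115   68.        ] ins [ 457.9681105  -305.32834086   55.        ] [ 459.99124197 -347.79528846   55.        ] [ 458.97967624 -326.56181466   55.        ] 92.7 lever -6.4 hub-ins 91.5 fence [ 425.06290572 -362.30922808   51.        ] [ 502.62706657 -364.12895093   51.        ] -1.3
```

Call:
{"name": "apply_moves", "arguments": {
  "slide": [
    [0,0,0],
    [0,0,0],
    [0.6,0,0],
    [0.6,0,40],
    [0.6,0,80],
    [0.6,0,109],
    [0.6,0,109]
  ],
  "rot": [
    [0,0,-10],
    [0,0,-20],
    [0,0,-30],
    [0,0,-35.7],
    [0,0,-35.7],
    [0,0,-35.7],
    [0,0,-35.7]
  ]
}}

```text
clock: 8.6
eef_pos: [457.9, -325.2, 38.3]
tool_rot: [-0.002, 0.685, 0.729, 0.0]
force: [0.2, -0.3, 1.1]
gripper_width: 88.2
finger_force: 0.0
```

Call:
{"name": "apply_moves", "arguments": {
  "slide": [
    [0,0,0],
    [0,0,0],
    [0,0,0],
    [0,0,0]
  ],
  "rot": [
    [0,0,0],
    [0,0,0],
    [0,0,0],
    [0,0,0]
  ],
  "fingers": 0,
  "squeeze": 25
}}

```text
clock: 9.1
eef_pos: [458.6, -326.0, 40.2]
tool_rot: [0.0, 0.684, 0.729, -0.0]
force: [-0.6, 0.1, 0.3]
gripper_width: 50.2
finger_force: 0.0
```

```bash
python3 -c "
from h import *
print(state()['eef_pos'])
go(458.5,-327,150,3.5)
go(497,150,160,3.5)
go(496,299,160,3.5)"
```

```text
[ 458.56343631 -325.98245534   40.16512352]
go [-1.100e+00 -1.000e-01 -1.098e+02] [0.  0.  0.1] t 9.1 yaw 3.6
go [ 472.5   68.5 -120.1] [0.  0.  0.1] t 9.1 yaw 3.6
go [ 621.3   77.  -120.1] [0.  0.  0.1] t 9.1 yaw 3.6
```

Not yet gripped; finish closing, then lift.

Call:
{"name": "apply_moves", "arguments": {
  "slide": [
    [0,0,0],
    [0,0,0],
    [0,0,0]
  ],
  "rot": [
    [0,0,0],
    [0,0,0],
    [0,0,0]
  ]
}}

```text
clock: 9.48
eef_pos: [458.5, -326.0, 40.0]
tool_rot: [0.0, 0.684, 0.729, -0.0]
force: [-1.2, 0.4, 5.3]
gripper_width: 45.9
finger_force: 25.0
```

Call:
{"name": "apply_moves", "arguments": {
  "slide": [
    [0,0,-20],
    [0,0,-70],
    [0,0,-120],
    [60,10,-120],
    [120,20,-120],
    [180,30,-120],
    [240,40,-120],
    [300,45,-120]
  ],
  "rot": [
    [0,0,0],
    [0,0,0],
    [0,0,0],
    [0,0,0],
    [0,0,0],
    [0,0,0],
    [0,0,0],
    [0,0,0]
  ]
}}

```text
clock: 10.48
eef_pos: [484.3, -21.8, 159.5]
tool_rot: [-0.0, 0.684, 0.729, 0.0]
force: [-0.2, -0.1, -0.3]
gripper_width: 45.7
finger_force: 25.0
```

```bash
python3 - <<'E'
from h import *
d=look('wrist','w3');pts(d,'wrist',['raw_center','done_center','tray_floor','carton'])
e=look('scene');c=[ray(e,*p,21) for p in [(190,141),(233,158),(211,180),(170,161)]];print(np.round(c,0),np.mean(c,0))
go(496,299,160,3.5);go(496,299,34,3.5)
E
```

```text
wrist raw_center 0.86 [492.8 108.6  21. ]
wrist done_center 0.97 [484.9 -25.  153.4]
wrist carton 0.87 [360.7  78.4  -0.9]
[[547. 376.  21.]
 [544. 208.  21.]
 [432. 218.  21.]
 [440. 378.  21.]] [490.76342526 294.71800783  21.        ]
go [322.2  31.7  -0.5] [-0.   0.   0.1] t 10.78 yaw 3.6
go [322.2  31.7 125.5] [-0.   0.   0.1] t 10.78 yaw 3.6
```

View pics/w3.png

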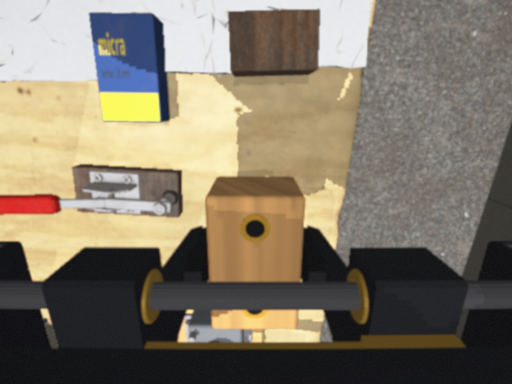

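The block is held straight. The dark block's top corners are at (230,12), (319,10), (317,69) and (231,73), so its long side runs roughly along world x.

```bash
python3 - <<'E'
from h import *
d=look('wrist');c=np.array([ray(d,*p,40) for p in [(230,12),(319,10),(317,69),(231,73)]]);print(c.round(1),c.mean(0))
an=lambda v:np.degrees(np.arctan2(v[1],v[0])).round(1)
print(an(c[1]-c[0]),an(c[2]-c[3]),an(c[0]-c[3]),an(c[1]-c[2]))
E
```

```text
[[456.4 123.2  40. ]
 [527.8 129.2  40. ]
 [531.7  85.3  40. ]
 [459.   77.5  40. ]] [493.73265801 103.80484248  40.        ]
4.8 6.1 93.2 95.1
```

Call:
{"name": "apply_moves", "arguments": {
  "slide": [
    [60,6,0],
    [120,12,0],
    [180,18,0],
    [240,24,0],
    [300,30,0],
    [321,31,40],
    [321,31,90],
    [321,31,112]
  ],
  "rot": [
    [0,0,0],
    [0,0,0],
    [0,0,0],
    [0,0,0],
    [0,0,0],
    [0,0,0],
    [0,0,0],
    [0,0,0]
  ]
}}

```text
clock: 11.82
eef_pos: [494.7, 297.3, 44.9]
tool_rot: [-0.001, 0.685, 0.729, -0.002]
force: [-0.3, -0.6, -0.2]
gripper_width: 45.6
finger_force: 25.0
```

Call:
{"name": "apply_moves", "arguments": {
  "slide": [
    [0,0,5],
    [0,0,10],
    [0,0,13],
    [0,0,13]
  ],
  "rot": [
    [0,0,0],
    [0,0,0],
    [0,0,0],
    [0,0,0]
  ]
}}

```text
clock: 12.32
eef_pos: [495.2, 298.6, 35.2]
tool_rot: [0.0, 0.684, 0.729, 0.0]
force: [-0.4, -0.0, -1.3]
gripper_width: 46.1
finger_force: 25.0
```

Call:
{"name": "apply_moves", "arguments": {
  "slide": [
    [0,0,1.2],
    [0,0,1.2]
  ],
  "rot": [
    [0,0,0],
    [0,0,0]
  ]
}}

```text
clock: 12.58
eef_pos: [495.2, 298.8, 34.0]
tool_rot: [0.0, 0.684, 0.729, 0.0]
force: [-1.2, 0.6, 2.8]
gripper_width: 45.7
finger_force: 25.0
```

Call:
{"name": "apply_moves", "arguments": {
  "slide": [
    [0,0,0],
    [0,0,0],
    [0,0,0],
    [0,0,0],
    [0,0,-30],
    [0,0,-80],
    [0,0,-126],
    [0,0,-126]
  ],
  "rot": [
    [0,0,0],
    [0,0,0],
    [0,0,0],
    [0,0,0],
    [0,0,0],
    [0,0,0],
    [0,0,0],
    [0,0,0]
  ],
  "fingers": 0.72
}}

```text
clock: 13.58
eef_pos: [496.1, 299.1, 162.9]
tool_rot: [0.002, 0.684, 0.729, 0.003]
force: [0.4, 0.7, -0.0]
gripper_width: 63.7
finger_force: 0.0
```

```bash
python3 - <<'E'
from h import *
e=look('side');pts(e,'side',['done_center','tray_floor','raw_center'])
d=look('wrist','w4');pts(d,'wrist',['done_center','tray_floor','raw_center'])
go(493.5,107,160,95);go(493.5,107,25,95);go(493.5,107,160,-85)
E
```

```text
side done_center 0.6 [494.6 295.4  25.4]
side tray_floor 0.75 [496.3 301.1   3.8]
side tray_floor 0.58 [496.5 297.4  24.2]
side raw_center 0.68 [491.6 107.9  19.7]
side raw_center 0.36 [495.7 295.8  27.9]
wrist done_center 0.96 [498.4 297.9  24.1]
wrist done_center 0.67 [493.8 103.3  -1. ]
wrist raw_center 0.76 [491.4 110.3  22.2]
go [-191.1  -13.4   -1.3] [ -0.1  -0.1 -91.4] t 13.97 yaw 3.6
go [-191.   -13.2  133.7] [ -0.1  -0.1 -91.4] t 13.97 yaw 3.6
go [-191.1  -13.4   -1.3] [-0.1  0.1 88.6] t 13.97 yaw 3.6
```

View pics/w4.png

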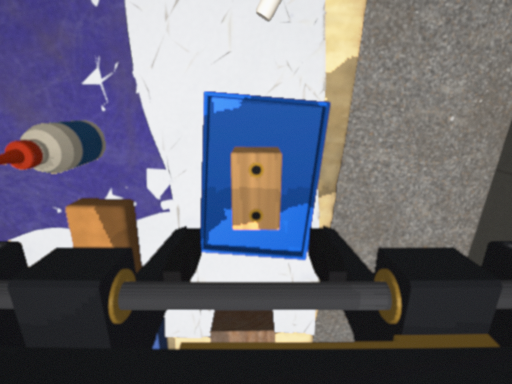

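The finished block lies flat, centred in the tray at (256,190). Next is the dark block.

Call:
{"name": "apply_moves", "arguments": {
  "slide": [
    [-60,-4,0],
    [-120,-8,0],
    [-180,-13,0],
    [-191,-13,0],
    [-191,-13,0],
    [-191,-13,0],
    [-191,-13,0],
    [-191,-13,0]
  ],
  "rot": [
    [0,0,-10.5],
    [0,0,-21],
    [0,0,-31.5],
    [0,0,-42],
    [0,0,-52.5],
    [0,0,-63],
    [0,0,-73.5],
    [0,0,-84]
  ],
  "fingers": 1
}}

```text
clock: 14.98
eef_pos: [494.0, 107.2, 159.2]
tool_rot: [-0.0, 0.027, 1.0, 0.0]
force: [-0.6, 0.8, -1.0]
gripper_width: 88.3
finger_force: 0.0
```

```bash
python3 - <<'E'
from h import *
d=look('wrist','w5');pts(d,'wrist',['raw_center'])
go(493,107.5,160,95);go(493,107.5,25,95)
E
```

```text
wrist raw_center 0.87 [491.  108.3  20.8]
go [ 1.   0.2 -0.8] [-0.  -0.  -8.4] t 15.07 yaw 86.6
go [  0.9   0.2 134.2] [-0.  -0.  -8.4] t 15.07 yaw 86.6
```

View pics/w5.png

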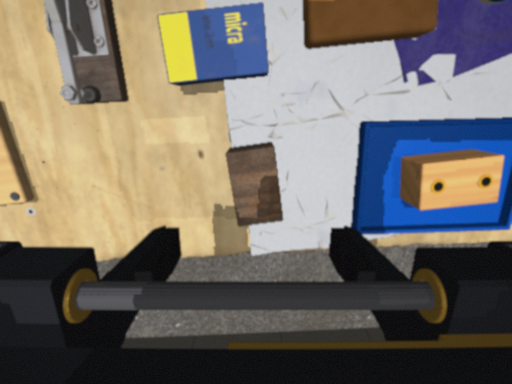

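The dark block's top face has corners at about (229,155), (273,150), (283,219) and (239,225).

```bash
python3 - <<'E'
from h import *
d=look('wrist');c=np.array([ray(d,*p,40) for p in [(229,155),(273,150),(283,219),(239,225)]]);print(c.round(1),c.mean(0))
an=lambda v:np.degrees(np.arctan2(v[1],v[0])).round(1)
print(an(c[2]-c[1]),an(c[3]-c[0]),an(c[1]-c[0]),an(c[2]-c[3]))
E
```

```text
[[460.   85.4  40. ]
 [457.7 126.1  40. ]
 [526.6 133.3  40. ]
 [530.5  89.4  40. ]] [493.67879063 108.55213934  40.        ]
6.0 3.2 93.1 95.1
```

Call:
{"name": "apply_moves", "arguments": {
  "slide": [
    [1,1,0],
    [1,1,45],
    [1,1,90],
    [1,1,125],
    [1,1,134],
    [1,1,134]
  ],
  "rot": [
    [0,0,-8],
    [0,0,-8],
    [0,0,-8],
    [0,0,-8],
    [0,0,-8],
    [0,0,-8]
  ]
}}

```text
clock: 15.88
eef_pos: [493.4, 108.3, 25.8]
tool_rot: [-0.0, -0.039, 0.999, 0.0]
force: [0.7, -0.3, -0.3]
gripper_width: 88.5
finger_force: 0.0
```

Call:
{"name": "apply_moves", "arguments": {
  "slide": [
    [0,0,0],
    [0,0,0],
    [0,0,0],
    [0,0,0],
    [0,0,0],
    [0,0,0],
    [0,0,0],
    [0,0,0]
  ],
  "rot": [
    [0,0,0],
    [0,0,0],
    [0,0,0],
    [0,0,0],
    [0,0,0],
    [0,0,0],
    [0,0,0],
    [0,0,0]
  ],
  "fingers": 0
}}

```text
clock: 16.88
eef_pos: [493.2, 108.3, 25.7]
tool_rot: [0.0, -0.04, 0.999, 0.0]
force: [-0.4, -1.4, 3.9]
gripper_width: 46.0
finger_force: 25.0
```

Call:
{"name": "apply_moves", "arguments": {
  "slide": [
    [0,0,-30],
    [0,0,-85],
    [0,0,-135],
    [0,0,-135]
  ],
  "rot": [
    [0,0,0],
    [0,0,0],
    [0,0,0],
    [0,0,0]
  ]
}}

```text
clock: 17.38
eef_pos: [494.4, 108.3, 163.4]
tool_rot: [0.003, -0.04, 0.999, -0.0]
force: [-0.0, 1.2, -1.9]
gripper_width: 46.0
finger_force: 25.0
```

```bash
python3 - <<'E'
from h import *
d=look('wrist','w6');pts(d,'wrist',['raw_center'])
print(state()['eef_pos'])
go(458.5,-324,160,3.5)
E
```

```text
wrist raw_center 0.68 [489.7 105.6 159.4]
[492.71940739 108.27538723 159.84074996]
go [ 6.860e+01 -4.282e+02 -1.000e-01] [-0.  -0.  91.1] t 17.48 yaw 94.6
```

View pics/w6.png

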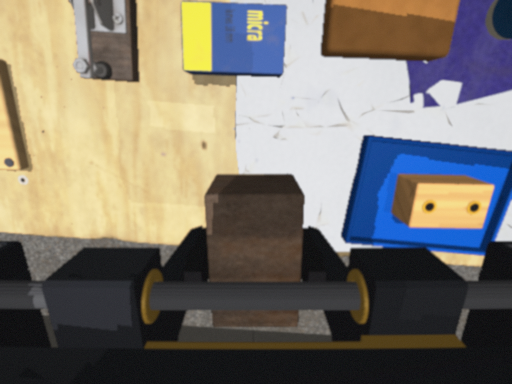

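Dark block held straight, with its near edge at row 193 (the finished block's was at 195). Carry it to 6 mm clear of the fence.

Call:
{"name": "apply_moves", "arguments": {
  "slide": [
    [9,-55,0],
    [18,-110,0],
    [27,-165,0],
    [36,-220,0],
    [45,-275,0],
    [54,-330,0],
    [62,-385,0],
    [69,-424,0]
  ],
  "rot": [
    [0,0,10.5],
    [0,0,21],
    [0,0,31.5],
    [0,0,42],
    [0,0,52.5],
    [0,0,63],
    [0,0,73.5],
    [0,0,84]
  ]
}}

```text
clock: 18.48
eef_pos: [457.2, -321.7, 158.1]
tool_rot: [-0.002, 0.642, 0.767, 0.0]
force: [-0.2, 0.3, -0.0]
gripper_width: 45.8
finger_force: 25.0
```

```bash
python3 - <<'E'
from h import *
print(state()['eef_pos'])
go(458.2,-319.5,160,3.5)
go(458.2,-319.5,42,3.5)
E
```

```text
[ 457.17567964 -321.7333169   158.10192106]
go [ 2.   1.4 -1.9] [-0.1 -0.2  6.6] t 18.48 yaw 10.1
go [  1.6   1.7 116.1] [-0.1 -0.2  6.6] t 18.48 yaw 10.1
```

Call:
{"name": "apply_moves", "arguments": {
  "slide": [
    [0,0,0],
    [0,0,0],
    [0,0,0]
  ],
  "rot": [
    [0,0,7],
    [0,0,7],
    [0,0,7]
  ]
}}

```text
clock: 18.85
eef_pos: [458.1, -319.2, 159.5]
tool_rot: [-0.001, 0.684, 0.73, 0.0]
force: [-0.0, -0.8, -1.3]
gripper_width: 46.0
finger_force: 25.0
```

```bash
python3 - <<'E'
from h import *
d=look('wrist','w7');print(state()['eef_pos'])
go(458.2,-319.5,42,3.5)
E
```

```text
[ 458.1535599  -319.21507631  159.85120473]
go [-4.000e-01  1.000e-01  1.179e+02] [-0.1 -0.1  0.2] t 18.9 yaw 3.7
```

View pics/w7.png

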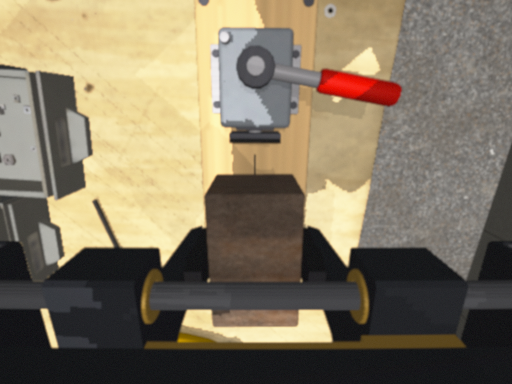

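Aligned: the centre line at (255,165) and the hub at (256,67) are both straight ahead of the block at (254,190). Lower it.

Call:
{"name": "apply_moves", "arguments": {
  "slide": [
    [0,0,40],
    [0,0,80],
    [0,0,105],
    [0,0,113],
    [0,0,117],
    [0,0,119],
    [0,0,119.5],
    [0,0,119.5]
  ],
  "rot": [
    [0,0,0],
    [0,0,0],
    [0,0,0],
    [0,0,0],
    [0,0,0],
    [0,0,0],
    [0,0,0],
    [0,0,0]
  ]
}}

```text
clock: 19.9
eef_pos: [458.3, -320.0, 41.5]
tool_rot: [0.0, 0.685, 0.729, -0.0]
force: [-0.2, -0.1, -1.1]
gripper_width: 46.0
finger_force: 25.0
```

Call:
{"name": "apply_moves", "arguments": {
  "slide": [
    [0,0,0.8],
    [0,0,0.8]
  ],
  "rot": [
    [0,0,0],
    [0,0,0]
  ]
}}

```text
clock: 20.15
eef_pos: [458.3, -320.0, 40.7]
tool_rot: [0.0, 0.685, 0.729, -0.0]
force: [-0.7, 1.2, 4.9]
gripper_width: 46.2
finger_force: 25.0
```

Call:
{"name": "apply_moves", "arguments": {
  "slide": [
    [0,0,0],
    [0,0,0],
    [0,0,0],
    [0,0,0],
    [0,0,-30],
    [0,0,-80],
    [0,0,-126],
    [0,0,-126]
  ],
  "rot": [
    [0,0,0],
    [0,0,0],
    [0,0,0],
    [0,0,0],
    [0,0,0],
    [0,0,0],
    [0,0,0],
    [0,0,0]
  ],
  "fingers": 1
}}

```text
clock: 21.15
eef_pos: [459.1, -320.7, 169.5]
tool_rot: [0.003, 0.685, 0.729, -0.0]
force: [-0.4, 0.2, 0.3]
gripper_width: 88.2
finger_force: 0.0
```

```bash
python3 - <<'E'
from h import *
go(500,-240,168,-20)
P=(453.5,-213);a=np.radians(-7)
go(P[0]+85*np.cos(a),P[1]+85*np.sin(a),160,-97)
E
```

```text
go [78.  45.9  1.3] [ 0.3  0.3 23.6] t 21.15 yaw 3.6
go [92.3 84.7  9.4] [  0.5   0.  100.6] t 21.15 yaw 3.6
```

Call:
{"name": "apply_moves", "arguments": {
  "slide": [
    [20,20,0],
    [45,40,0],
    [70,60,0],
    [92,85,0],
    [92,85,0],
    [92,85,0],
    [92,85,0],
    [92,85,0]
  ],
  "rot": [
    [0,0,10.5],
    [0,0,21],
    [0,0,31.5],
    [0,0,42],
    [0,0,52.5],
    [0,0,63],
    [0,0,73.5],
    [0,0,84]
  ],
  "fingers": 0.4
}}

```text
clock: 22.15
eef_pos: [536.9, -222.5, 164.7]
tool_rot: [-0.001, 0.997, 0.08, -0.001]
force: [0.8, 0.9, 0.1]
gripper_width: 35.5
finger_force: 0.0
```

```bash
python3 - <<'E'
from h import *
for c in ['side','wrist']:
    d=look(c);pts(d,c,['raw_center','bay','clamp_pad','pivot','lever_grip'])
P=(453.5,-213);a=np.radians(-7)
for z in (160,49): go(P[0]+85*np.cos(a),P[1]+85*np.sin(a),z,-97)
E
```

```text
side raw_center 0.76 [ 460.6 -317.7   35.9]
side raw_center 0.35 [ 4.531e+02 -2.695e+02  2.000e-01]
side bay 0.85 [ 458.3 -328.5   12.9]
side clamp_pad 0.47 [ 450.6 -273.8   31.3]
side pivot 0.79 [ 452.2 -213.5   59.9]
side lever_grip 0.7 [ 538.5 -228.1   58.5]
wrist raw_center 0.59 [ 455.2 -317.    38.6]
wrist clamp_pad 0.55 [ 461.8 -274.3   30.4]
wrist pivot 0.57 [ 457.4 -213.3   56.2]
wrist lever_grip 0.6 [ 542.6 -222.7   59.2]
go [0.5 0.7 6.2] [ 0.   0.  16.6] t 22.75 yaw -80.4
go [  0.5   0.7 117.2] [ 0.   0.  16.6] t 22.75 yaw -80.4
```

Call:
{"name": "apply_moves", "arguments": {
  "slide": [
    [0,0,0],
    [0.5,0.7,40],
    [0.5,0.7,80],
    [0.5,0.7,105],
    [0.5,0.7,117],
    [0.5,0.7,117]
  ],
  "rot": [
    [0,0,10],
    [0,0,16.6],
    [0,0,16.6],
    [0,0,16.6],
    [0,0,16.6],
    [0,0,16.6]
  ]
}}

```text
clock: 23.5
eef_pos: [537.9, -223.3, 49.1]
tool_rot: [-0.0, 0.998, -0.061, -0.0]
force: [-0.6, 0.7, 0.4]
gripper_width: 35.4
finger_force: 0.0
```

```bash
python3 -c "
from h import *
arc((453,-213),85,49,[-7+a for a in range(9,73,9)])"
```

```text
[[-2.0, -13.0, 0.0], [-5.0, -26.0, 0.0], [-10.0, -39.0, 0.0], [-17.0, -50.0, 0.0], [-25.0, -60.0, 0.0], [-36.0, -69.0, 0.0], [-47.0, -76.0, 0.0], [-59.0, -81.0, 0.0]]
[[0, 0, -9.0], [0, 0, -18.0], [0, 0, -27.0], [0, 0, -36.0], [0, 0, -45.0], [0, 0, -54.0], [0, 0, -63.0], [0, 0, -72.0]]
```

Call:
{"name": "apply_moves", "arguments": {
  "slide": [
    [-2,-13,0],
    [-5,-26,0],
    [-10,-39,0],
    [-17,-50,0],
    [-25,-60,0],
    [-36,-69,0],
    [-47,-76,0],
    [-59,-81,0]
  ],
  "rot": [
    [0,0,-9],
    [0,0,-18],
    [0,0,-27],
    [0,0,-36],
    [0,0,-45],
    [0,0,-54],
    [0,0,-63],
    [0,0,-72]
  ]
}}

```text
clock: 24.5
eef_pos: [490.6, -136.2, 50.8]
tool_rot: [0.002, 0.842, 0.539, 0.001]
force: [3.6, -0.7, -0.9]
gripper_width: 35.1
finger_force: 1.8
```

```bash
python3 -c "
from h import *
print(state()['force'])
arc((453,-213),85,49,[74,82,90,97,103,108,112,112])"
```

```text
[ 3.62351698 -0.69142455 -0.88619854]
[[-1.0, -15.0, 2.0], [-4.0, -26.0, 2.0], [-8.0, -38.0, 2.0], [-13.0, -47.0, 2.0], [-18.0, -54.0, 2.0], [-23.0, -60.0, 1.0], [-27.0, -64.0, 1.0], [-27.0, -64.0, 1.0]]
[[0, 0, -9.0], [0, 0, -17.0], [0, 0, -25.0], [0, 0, -32.0], [0, 0, -38.0], [0, 0, -43.0], [0, 0, -47.0], [0, 0, -47.0]]
```

Call:
{"name": "apply_moves", "arguments": {
  "slide": [
    [-1,-15,1],
    [-4,-26,1],
    [-8,-38,1],
    [-13,-47,1],
    [-18,-54,1],
    [-23,-60,1],
    [-27,-64,1],
    [-27,-64,1]
  ],
  "rot": [
    [0,0,-9],
    [0,0,-17],
    [0,0,-25],
    [0,0,-32],
    [0,0,-38],
    [0,0,-43],
    [0,0,-47],
    [0,0,-47]
  ]
}}

```text
clock: 25.5
eef_pos: [420.3, -133.6, 49.3]
tool_rot: [0.001, 0.56, 0.829, 0.0]
force: [-0.0, -0.4, 0.7]
gripper_width: 35.1
finger_force: 0.0
```

```bash
python3 -c "
from h import *
print(state()['force'])
d=look('side');pts(d,'side',['raw_center','clamp_pad','lever_grip','done_center'])
go(427,-132.5,49,18);go(427,-132.5,200,18)"
```

```text
[-0.02676429 -0.4259791   0.71294621]
side raw_center 0.7 [ 459.5 -329.7   35.5]
side clamp_pad 0.49 [ 456.3 -288.9   32.7]
side lever_grip 0.77 [ 419.7 -131.9   62.6]
side done_center 0.86 [495.4 300.7  23.6]
side done_center 0.4 [ 453.2 -289.5   33.7]
go [-1.9  6.6 -0.5] [0.  0.  3.9] t 25.75 yaw 21.9
go [  -2.     6.7 -151.5] [0.  0.  3.9] t 25.75 yaw 21.9
```

Call:
{"name": "apply_moves", "arguments": {
  "slide": [
    [-2,6,0],
    [-2,6,-40],
    [-2,6,-90],
    [-2,6,-140],
    [-55,6,-200],
    [-100,6,-200],
    [-100,6,-200]
  ],
  "rot": [
    [0,0,4],
    [0,0,4],
    [0,0,4],
    [0,0,4],
    [0,0,4],
    [0,0,4],
    [0,0,4]
  ]
}}

```text
clock: 26.62
eef_pos: [463.8, -226.4, 248.8]
tool_rot: [0.001, 0.589, 0.808, -0.0]
force: [0.1, 0.0, -0.0]
gripper_width: 35.4
finger_force: 0.0
```

```bash
python3 -c "
from h import *
d=look('wrist','w8');pts(d,'wrist',['raw_center','clamp_pad','lever_grip'])"
```

```text
wrist raw_center 0.72 [ 459.2 -327.6   34.7]
wrist clamp_pad 0.88 [ 459.6 -288.7   29.9]
wrist lever_grip 0.55 [ 424.9 -128.6   62.8]
wrist lever_grip 0.37 [ 458.8 -324.7   38.8]
```

View pics/w8.png

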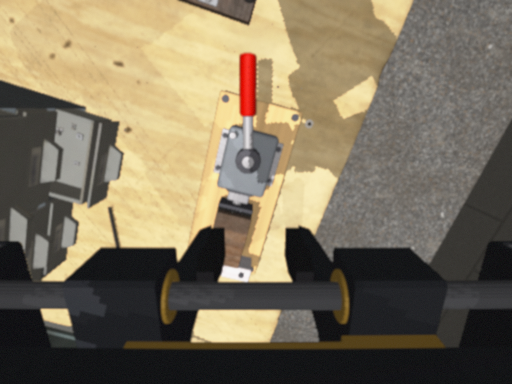

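The lever is closed (grip at (248,85)) and the dark block sits square between the pad at (236,210) and the fence at (237,270).

```bash
python3 -c "
from h import *
print(job.hand_in())"
```

```text
the job is handed in; nothing more can be done
None
```

The job is handed in, with no verdict returned: the finished block lies flat in the blue tray, and the dark block is clamped against the fence with the lever snapped closed, as far as the last camera views show (clamp force not measured).

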